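# Open a bench centrifuge and seat its rotor on the drive key

### The arm

A 6-joint arm with a two-finger parallel gripper is mounted at the origin on the work surface. World frame = base frame: x ahead of the robot, y to its left, z up, the work surface at z = 0. Lengths are in m, angles in rad, forces in N, time in s.
With the tool pointing down it reaches from about 0.275 to 0.975 m from the base axis. Payload 8.4 kg.
Tool frame: the origin (TCP) lies at the centre of the arm's flange, where the gripper is bolted on; the fingertips stand 190 mm ahead of it and the grasp point (between the pads) lies 171 mm ahead of it; z points along the fingers, x is the direction in which the jaws open and shut, and the axes are right-handed (so a half turn about z gives the same grasp; the last joint's range is limited). The gripper opens to 92 mm and grips with 3 to 60 N. Pads are 20 mm wide; open, the fingers measure 128 mm over their backs; the gripper's body (75 mm by 189 mm) begins 69 mm behind the grasp point.
Start: joints at [1.301, 0.353, 1.633, -0, 1.155, -0.002], TCP at [0.165, 0.603, 0.405] pointing down, gripper open.
Joint ranges: [-2.63, 2.63], [-0.92, 2.1], [0.06, 2.66], [-1.3, 4.44], [0, 2.69], [-3.02, 3.02]. Speed limits (rad/s): [2.22, 2.22, 2.79, 3.14, 3.14, 3.14].

### API

Orientations are given as a unit quaternion [w, x, y, z].
In Python, from rig import arm gives the robot as it stands.
- The arm moves only by the shell command python3 -m pendant 'ROWS'. ROWS is JSON, a list of rows, each an object of numbers: "dx", "dy", "dz": the shift along the world's x, y, z in mm; "roll": the turn about the world's z in degrees; "fingers": the opening, from 0 (shut) to 1 (fully open). A call has 1 to 20 rows; each row is the pose to reach, as a shift and turn from the pose commanded when the call began; what a row does not reach only later rows make up. A row lasts 1/8 s, in which the tool goes at most 62.5 mm and 10.7 degrees, less where a joint would pass 70% of its speed; a pose out of reach is approached as far as the arm can. A call with a gripper value outside its range is refused whole. The fingers move at their own pace and stop on an object; the grip force is fixed at half the most. Time passes only in rows, so rows that repeat a pose let the fingers close. It gives the time, the measured TCP pose, the force and the opening at its end, in the units of the state.
- arm.get_obs(): the state, without advancing time (a new reading comes with each control period).
- arm.read_camera(name): name is "scene" or "side" or "wrist"; returns a dict with "color" (420x560x3 uint8, red, green, blue), "mtx" (3x3 intrinsics, pixels), "view" (4x4, takes a point from world to camera coordinates). Camera axes: x right, y down, z forward; pixel columns grow to the right and rows downward; lengths in m; the calibration is good to about 2 mm. The wrist camera is an equidistant fisheye: a pixel r from the principal point sees the ray r / f radians off the axis. A picture is of the moment at which its call begins. There is no depth.
- arm.hand_in(): hands the job in, once; it reports no verdict.
Trained networks look in the newest picture that a camera, given by its name, has taken for a name from the list of things; names that differ only in an ending like _2 or _b are one class to them, and where a whole thing is asked for, a point or a joint stands for the part that bears it (a point fixed in the world has none). Each returns a list of dicts, best first, with "score" (0 to 1); they miss things now and then, are a little off and sometimes report something else, mostly with a low value. They report only what shows in the picture. A call takes as long as a camera call. They do not tell look-alikes from the thing itself.
- arm.outline_of(camera, thing): "mask" (420x560 bool, what is visible of it) and "box" ([left, top, right, bottom] in pixels, round what is visible of it).
- arm.pinpoint(camera, thing): "centre" ([column, row] in pixels: a listed point, or the origin of a listed thing).
The state is a dict: "t": time; "joint_pos": joint angles; "joint_velocities": joint speeds; "effort": joint torques, N m; "ee_pos": TCP position; "tcp_rot": TCP orientation; "ft_force": force on the tool from outside, world axes, zero at the start; "ft_torque": the same for the moment, N m; "opening": finger opening in m.
Only numpy, scipy, OpenCV 4.12 (cv2) and the standard library are available. Lean on these libraries where they do the work, as an engineer would, in place of code of your own. Each camera call takes 0.05 s, during which the arm holds its last target. There are 200 camera calls.

### The job

The rotor in the centrifuge is sitting high on its shaft because it was never turned onto the drive key. Lift the loose lid off by its knob and set it down gently, knob up and wholly on the square rubber mat; then turn the rotor by its grip bar until it drops fully home over the key, and stop turning there, because the shaft is braked and must not be forced round. Leave the other things on the bench where they are.

Things in the scene. Friction and masses are not known exactly. Their poses are not given: they have to be found in the camera images.
- centrifuge: Fixed white bench centrifuge with a blue foot, 250 x 220 mm, 130 mm high, with a round open bowl 160 mm across and 118 mm deep in its top. Origin: on the vertical bowl and shaft axis, at bench level (the housing reaches 140 mm to its -x, where its control panel is, 110 mm to its +x and 110 mm to either side).
- lid: Loose round grey plastic lid, about 0.35 kg, lying on the bowl rim. Disc 180 mm across, 8 mm thick; under it a skirt 148 mm across, 10 mm deep, loose in the bowl; on top a black round knob 36 mm across, 26 mm high, on a 10 mm stem. Origin: centre of the skirt's lower edge, z up (disc top at z = 18 mm, knob z = 28 to 54 mm). Set down, it stands on the skirt.
- lid_knob (a point): Centre of the top of the lid's knob, 54 mm above the lid's origin.
- mat: Fixed dark rubber mat, 230 x 230 mm, 4 mm thick, on the bench on the other side from the centrifuge (it may be on the left or right). Origin: centre of its underside; x and y run along its sides.
- rotor: Loose aluminium rotor, 0.6 kg, on the shaft in the bowl, under the lid. Origin: centre of the hub's underside, on the axis, z up. Round body 116 mm across, top face at z = 52 mm. A slot 15 mm wide runs across its underside along the rotor's x. At first the hub rests on top of the shaft's key: origin 32 mm above the bench. Seated over the key: 22 mm.
- rotor_grip (a point): Centre of the top of the rotor's upright black grip bar, 90 mm above the rotor's origin. Bar: 56 mm long along the rotor's x, 14 mm thick along y, 38 mm high. Fingers left loosely round it (2 to 3 mm to spare each side) turn the rotor and let it drop by its own weight; held tight it cannot drop.
- drive (a joint): Turn of the drive shaft (rad), 0 at start, + anticlockwise from above. Its cross key (12 x 48 mm, 10 mm high) is hidden, its direction unknown: the slot meets it after 0.4 to 2.7 rad clockwise, or the rest of a half turn anticlockwise; the rotor drops 10 mm within a window of about 0.1 rad. Braked: slips only above 0.5 N m, if a seated rotor is forced on. Must stay within 0.35 rad of 0.
- tube_rack: Bystander: white tube rack with capped tubes, 150 x 50 mm, 82 mm high, between the centrifuge and the mat. Origin: centre of its underside.
- beaker: Bystander: glass beaker 64 mm across, 85 mm high, beyond the rack. Origin: centre of its underside.
There are look-alikes about, which are no part of the job. Of the things that look like the lid, the largest one is meant.

How it is judged:
On the way:
1. the lid lies on the mat, knob up, let go (x of lid in the frame of mat between -0.03 and 0.03 m and y of lid in the frame of mat between -0.03 and 0.03 m and z of lid in the frame of mat below 0.009 m and angle between lid's own z axis and vertical below 0.1 rad and linear speed of lid below 0.03 m/s and contact force between the fingers and lid below 0.1 N), for 0.2 s.
At the end, for the whole second after the job is handed in: The lid lies at rest on the mat, knob up and level (within 0.1 rad), its centre within 30 mm of the mat's centre along each side of the mat; the rotor is at rest, level (0.08 rad), centred on the shaft (6 mm), with its underside less than 26 mm above the centrifuge's foot, which means over the key (x of lid in the frame of mat between -0.03 and 0.03 m and y of lid in the frame of mat between -0.03 and 0.03 m and z of lid in the frame of mat below 0.009 m and angle between lid's own z axis and vertical below 0.1 rad and linear speed of each of lid, rotor below 0.03 m/s and z of rotor in the frame of centrifuge below 0.026 m and horizontal distance between rotor and centrifuge below 0.006 m and angle between rotor's own z axis and vertical below 0.08 rad); the robot touches nothing.
It fails at once if the braked shaft is forced round by more than 0.35 rad (value of joint drive above 0.35 rad or value of joint drive below -0.35 rad).
It fails at once if the lid is dropped (faster than 0.5 m/s within 20 mm of the bench) (height (world z) of lid below 0.02 m and linear speed of lid above 0.5 m/s).
It fails at once if a bystander (tube rack or beaker) is moved by more than 25 mm (distance of any of tube_rack, beaker from where it was at the start of the episode above 0.025 m).
It also fails if it takes over 72 s, if anything falls off the work surface, if the arm or the gripper's body presses on something with over 40 N, if the wrist force passes 120 N, or if a joint passes its speed limit or range.

## Working session

There is one attempt and no reset: what is moved stays moved. The work goes in short steps, Python scripts to look and compute and a shell command to move; the robot and the scene stay as the last step left them, time stands still between calls to the robot, and variables do not carry over. Pictures are saved under pics/ and viewed, about 8 in all and at most 12, crops included, and the job is handed in when it is done.

```bash
mkdir -p pics
cat > h.py <<'E'
import numpy as np, cv2
from rig import arm
def pix2ray(c,uv):
    K=np.array(c["mtx"]);V=np.array(c["view"])
    d=np.linalg.inv(K)@np.array([uv[0],uv[1],1.])
    R=V[:3,:3];return -R.T@V[:3,3], R.T@d
def atz(c,uv,z):
    o,d=pix2ray(c,uv);return o+d*(z-o[2])/d[2]
def tri(obs):
    A=0;b=0
    for c,uv in obs:
        o,d=pix2ray(c,uv);d=d/np.linalg.norm(d);P=np.eye(3)-np.outer(d,d);A=A+P;b=b+P@o
    return np.linalg.solve(A,b)
def proj(c,p):
    V=np.array(c["view"]);q=V[:3,:3]@p+V[:3,3];q=np.array(c["mtx"])@q;return q[:2]/q[2]
E
python3 - <<'E'
from h import *
np.set_printoptions(precision=3,suppress=True)
cs={}
for n in("scene","side"):
    c=cs[n]=arm.read_camera(n);im=c["color"][:,:,::-1].copy()
    for th in("centrifuge","lid","lid_knob","mat","tube_rack","beaker"):
        for r in arm.pinpoint(n,th)[:4]:
            uv=r["centre"];print(n,th,round(r["score"],2),np.round(uv,1),atz(c,uv,{"lid_knob":.171,"lid":.12}.get(th,0)))
            cv2.circle(im,(int(uv[0]),int(uv[1])),3,(0,0,255),1);cv2.putText(im,th,(int(uv[0]),int(uv[1])),0,.35,(0,0,255))
    cs[n+'i']=im
cv2.imwrite("pics/1.png",cv2.resize(np.vstack([cs['scenei'],cs['sidei']]),None,fx=.71,fy=.71) if 0 else cs['scenei'])
cv2.imwrite("pics/2.png",cs['sidei'])
print(arm.get_obs())
E
```

```text
scene centrifuge 0.59 [317.4 183.9] [0.524 0.264 0.   ]
scene lid 0.87 [344.9 269.9] [0.831 0.168 0.12 ]
scene lid 0.58 [388.4 156.3] [0.598 0.425 0.12 ]
scene lid 0.56 [319.8 158.6] [0.528 0.263 0.12 ]
scene lid_knob 0.87 [321.6 141.4] [0.515 0.271 0.171]
scene lid_knob 0.7 [344.2 263.9] [0.836 0.158 0.171]
scene lid_knob 0.63 [389.9 147.6] [0.606 0.415 0.171]
scene mat 0.8 [148.  254.6] [ 0.531 -0.226  0.   ]
scene mat 0.21 [228.1 212.3] [ 0.502  0.006 -0.   ]
scene tube_rack 0.75 [229.8 210.9] [0.5   0.012 0.   ]
scene beaker 0.88 [253.3 259.8] [0.661 0.01  0.   ]
side centrifuge 0.84 [302.7 284.5] [0.537 0.249 0.   ]
side lid 0.82 [294.2 368.6] [0.522 0.55  0.12 ]
side lid 0.71 [308.4 261.8] [0.524 0.266 0.12 ]
side lid 0.56 [218.9 259.4] [0.748 0.292 0.12 ]
side lid_knob 0.88 [306.2 250.1] [0.53  0.273 0.171]
side lid_knob 0.85 [215.9 253. ] [0.744 0.314 0.171]
side lid_knob 0.74 [297.7 360.4] [0.515 0.557 0.171]
side mat 0.62 [320.6 175.1] [ 0.53  -0.228  0.   ]
side beaker 0.8 [269.9 220.8] [0.667 0.021 0.   ]
side beaker 0.46 [305.2 247.3] [0.545 0.114 0.   ]
{'t': 0.7, 'joint_pos': array([ 1.301,  0.353,  1.633,  0.   ,  1.155, -0.002]), 'joint_velocities': array([-0.   , -0.001, -0.   ,  0.   ,  0.   ,  0.001]), 'effort': array([  0.001, -59.361, -33.453,   0.07 ,   0.016,   0.   ]), 'ee_pos': array([0.165, 0.603, 0.405]), 'tcp_rot': array([-0.   ,  0.795,  0.606,  0.   ]), 'ft_force': array([0.498, 0.696, 0.005]), 'ft_torque': array([ 0.002,  0.019, -0.046]), 'opening': 0.09169973738446036}
```

View pics/1.png

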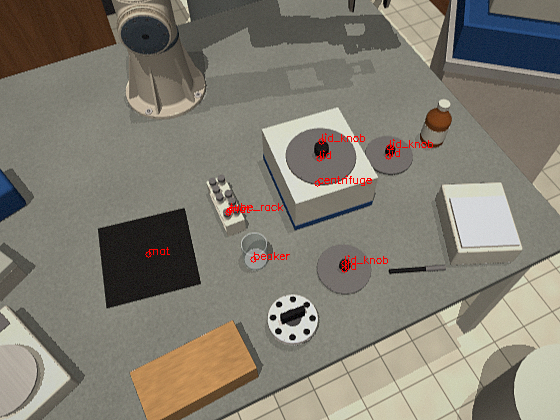

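View pics/2.png

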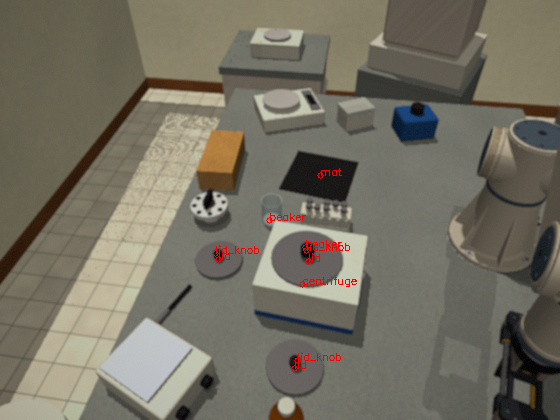

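The scene camera shows the real (largest) lid on the centrifuge, knob at about (321,145). The two smaller lids at (388,155) and (344,268) are look-alikes. The mat is at (148,254), with the rack and beaker between it and the centrifuge. Next I'll refine the positions.

Run:
```python
from h import *
np.set_printoptions(precision=3,suppress=True)
S=arm.read_camera("scene");D=arm.read_camera("side")
print("knob tri",tri([(S,[321.6,141.4]),(D,[306.2,250.1])]))
for n,c,near in(("scene",S,(320,155)),("side",D,(307,258))):
    for th in("lid","lid_knob","mat","tube_rack","beaker"):
        for r in arm.outline_of(n,th)[:4]:
            m=r["mask"].astype(np.uint8)
            k=max(cv2.findContours(m,0,1)[0],key=cv2.contourArea)[:,0,:].astype(float)
            z={"lid":.138,"mat":.004,"tube_rack":.08,"beaker":.085,"lid_knob":.17}[th]
            P=np.array([atz(c,u,z)[:2] for u in k],np.float32)
            if th=="lid":
                q=cv2.convexHull(P);print(n,th,round(r["score"],2),cv2.fitEllipse(q) if len(q)>5 else "")
            else: print(n,th,round(r["score"],2),cv2.minAreaRect(P))
```

```text
knob tri [0.525 0.271 0.175]
scene lid 0.79 ((0.531785786151886, 0.2615281343460083), (0.1803424060344696, 0.18374387919902802), 43.87575912475586)
scene lid 0.67 ((0.6042499542236328, 0.4176446199417114), (0.11558811366558075, 0.12164831906557083), 52.955726623535156)
scene lid 0.61 ((0.8330016732215881, 0.1618306040763855), (0.11932676285505295, 0.12110337615013123), 52.28211975097656)
scene lid_knob 0.94 ((0.844724178314209, 0.15215754508972168), (0.11480854451656342, 0.11326192319393158), 64.31195068359375)
scene lid_knob 0.93 ((0.6248127222061157, 0.402255654335022), (0.10773296654224396, 0.11467289924621582), 81.94763946533203)
scene lid_knob 0.64 ((0.5556336641311646, 0.24762260913848877), (0.1704300194978714, 0.17550091445446014), 64.28999328613281)
scene mat 0.96 ((0.5339927673339844, -0.22742605209350586), (0.23085351288318634, 0.2325727492570877), 80.42771911621094)
scene tube_rack 0.97 ((0.5258931517601013, -0.0027178190648555756), (0.05617928132414818, 0.18249329924583435), 88.92115783691406)
scene beaker 0.88 ((0.6811016201972961, 0.008232742547988892), (0.0624006316065
[... 329 characters left out ...]
1968975067), (0.11390337347984314, 0.11547696590423584), 156.39248657226562)
side lid_knob 0.92 ((0.5217270255088806, 0.5675579905509949), (0.11223061382770538, 0.11205633729696274), 72.82474517822266)
side lid_knob 0.75 ((0.7339182496070862, 0.3263561725616455), (0.11033058166503906, 0.11009054630994797), 74.35858917236328)
side mat 0.62 ((0.5339470505714417, -0.22525162994861603), (0.2359866201877594, 0.2310871183872223), 80.84107208251953)
side tube_rack 0.72 ((0.4963497221469879, 0.04325985908508301), (0.12368296086788177, 0.14325566589832306), 87.72085571289062)
side tube_rack 0.65 ((0.5346245765686035, 0.21510282158851624), (0.19289708137512207, 0.18843135237693787), 63.13092041015625)
```

```bash
python3 -m pendant '[{"dx":60,"dy":-55,"fingers":1},{"dx":115,"dy":-105,"fingers":1},{"dx":165,"dy":-155,"fingers":1},{"dx":215,"dy":-200,"fingers":1},{"dx":265,"dy":-245,"fingers":1},{"dx":310,"dy":-290,"fingers":1},{"dx":350,"dy":-325,"fingers":1},{"dx":365,"dy":-338,"fingers":1},{"dx":365,"dy":-338,"fingers":1},{"dx":365,"dy":-338,"fingers":1}]'
python3 - <<'E'
from h import *
c=arm.read_camera("wrist");cv2.imwrite("pics/3.png",c["color"][:,:,::-1])
V=np.array(c["view"]);K=np.array(c["mtx"])
R=V[:3,:3];o=-R.T@V[:3,3]
for r in arm.pinpoint("wrist","lid_knob"):
    u=np.array(r["centre"]);e=(u-K[:2,2])/K[0,0];th=np.linalg.norm(e)
    d=R.T@np.array([*(e/th*np.sin(th)),np.cos(th)]);print(r["score"],u,o+d*(.174-o[2])/d[2])
E
```

```text
$[0]: bad value
```

View pics/3.png

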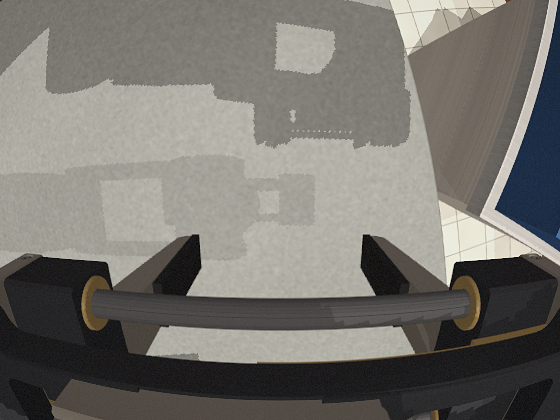

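The move was refused, so the wrist picture shows only the bench at the start pose. I'll retry with all the keys given.

```bash
python3 -m pendant '[{"dx":60,"dy":-55,"dz":0,"roll":0,"fingers":1}]'; python3 -m pendant '[{"dx":10,"dy":-10,"dz":0,"roll":0,"fingers":0.99}]'; python3 -c "
from rig import arm
print(arm.get_obs()['ee_pos'])"
```

```text
t: 1.52
ee_pos: [0.2102, 0.5619, 0.4046]
tcp_rot: [-0.001, 0.794, 0.608, 0.0]
ft_force: [1.3, 0.0, -0.0]
opening: 0.0922
t: 1.65
ee_pos: [0.2229, 0.5488, 0.4046]
tcp_rot: [0.0, 0.796, 0.606, -0.0]
ft_force: [-0.4, 0.2, -0.2]
opening: 0.0909
[0.22291689 0.54883402 0.40460797]
```

```bash
python3 -m pendant '[{"dx":45,"dy":-42,"dz":0,"roll":0,"fingers":1},{"dx":90,"dy":-84,"dz":0,"roll":0,"fingers":1},{"dx":135,"dy":-125,"dz":0,"roll":0,"fingers":1},{"dx":180,"dy":-167,"dz":0,"roll":0,"fingers":1},{"dx":225,"dy":-208,"dz":0,"roll":0,"fingers":1},{"dx":265,"dy":-245,"dz":0,"roll":0,"fingers":1},{"dx":295,"dy":-273,"dz":0,"roll":0,"fingers":1},{"dx":295,"dy":-273,"dz":0,"roll":0,"fingers":1},{"dx":295,"dy":-273,"dz":0,"roll":0,"fingers":1}]'
cat >> h.py <<'E'
def wray(c,u,z):
    V=np.array(c["view"]);K=np.array(c["mtx"]);R=V[:3,:3];o=-R.T@V[:3,3]
    e=(np.array(u)-K[:2,2])/K[0,0];th=np.linalg.norm(e)
    d=R.T@np.array([*(e/th*np.sin(th)),np.cos(th)]);return o+d*(z-o[2])/d[2]
E
python3 - <<'E'
from h import *
c=arm.read_camera("wrist");cv2.imwrite("pics/4.png",c["color"][:,:,::-1])
for r in arm.pinpoint("wrist","lid_knob"): print(r["score"],r["centre"],wray(c,r["centre"],.174))
E
```

```text
t: 2.78
ee_pos: [0.5161, 0.2779, 0.4046]
tcp_rot: [-0.0, 0.795, 0.606, -0.0]
ft_force: [0.4, -0.2, -0.0]
opening: 0.0917
0.71 [459.4, 158.6] [0.50089186 0.41690879 0.174     ]
0.61 [261.8, 253.1] [0.52953794 0.2617646  0.174     ]
```

View pics/4.png

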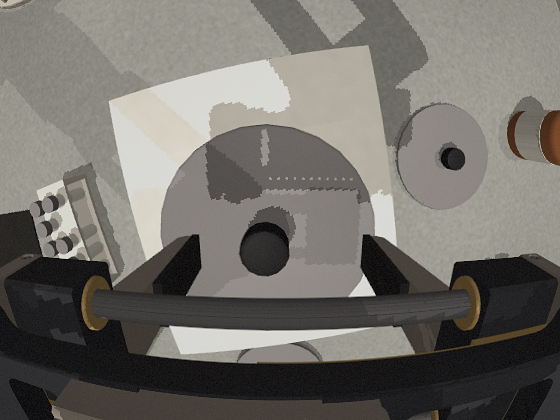

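The knob, at pixel (262,250), is at about (0.530, 0.263). I'll centre over it, descend and close.

```bash
python3 -m pendant '[{"dx":14,"dy":-14,"dz":0,"roll":0,"fingers":1},{"dx":14,"dy":-14,"dz":-25,"roll":0,"fingers":1},{"dx":14,"dy":-14,"dz":-50,"roll":0,"fingers":1},{"dx":14,"dy":-14,"dz":-65,"roll":0,"fingers":1},{"dx":14,"dy":-14,"dz":-71,"roll":0,"fingers":1},{"dx":14,"dy":-14,"dz":-71,"roll":0,"fingers":0},{"dx":14,"dy":-14,"dz":-71,"roll":0,"fingers":0},{"dx":14,"dy":-14,"dz":-71,"roll":0,"fingers":0},{"dx":14,"dy":-14,"dz":-71,"roll":0,"fingers":0},{"dx":14,"dy":-14,"dz":-71,"roll":0,"fingers":0},{"dx":14,"dy":-14,"dz":-71,"roll":0,"fingers":0}]'; python3 -m pendant '[{"dx":0,"dy":0,"dz":10,"roll":0,"fingers":0},{"dx":0,"dy":0,"dz":25,"roll":0,"fingers":0},{"dx":0,"dy":0,"dz":50,"roll":0,"fingers":0},{"dx":0,"dy":0,"dz":70,"roll":0,"fingers":0},{"dx":0,"dy":0,"dz":70,"roll":0,"fingers":0}]'
```

```text
t: 4.25
ee_pos: [0.5304, 0.2633, 0.3338]
tcp_rot: [0.0, 0.795, 0.606, -0.0]
ft_force: [0.3, -0.8, 1.7]
opening: 0.0353
t: 4.88
ee_pos: [0.5309, 0.2637, 0.406]
tcp_rot: [0.0, 0.795, 0.606, 0.002]
ft_force: [-0.4, -0.4, -3.8]
opening: 0.0355
```

```bash
python3 -m pendant '[{"dx":0,"dy":-20,"dz":10,"roll":0,"fingers":0},{"dx":0,"dy":-60,"dz":10,"roll":0,"fingers":0},{"dx":0,"dy":-105,"dz":10,"roll":0,"fingers":0},{"dx":0,"dy":-150,"dz":10,"roll":0,"fingers":0},{"dx":0,"dy":-195,"dz":10,"roll":0,"fingers":0},{"dx":0,"dy":-240,"dz":10,"roll":0,"fingers":0},{"dx":0,"dy":-285,"dz":10,"roll":0,"fingers":0},{"dx":0,"dy":-330,"dz":10,"roll":0,"fingers":0},{"dx":0,"dy":-375,"dz":10,"roll":0,"fingers":0},{"dx":2,"dy":-420,"dz":10,"roll":0,"fingers":0},{"dx":3,"dy":-460,"dz":10,"roll":0,"fingers":0},{"dx":3,"dy":-485,"dz":0,"roll":0,"fingers":0},{"dx":3,"dy":-490,"dz":-20,"roll":0,"fingers":0},{"dx":3,"dy":-490,"dz":-55,"roll":0,"fingers":0},{"dx":3,"dy":-490,"dz":-90,"roll":0,"fingers":0},{"dx":3,"dy":-490,"dz":-125,"roll":0,"fingers":0},{"dx":3,"dy":-490,"dz":-155,"roll":0,"fingers":0},{"dx":3,"dy":-490,"dz":-170,"roll":0,"fingers":0},{"dx":3,"dy":-490,"dz":-176,"roll":0,"fingers":0},{"dx":3,"dy":-490,"dz":-176,"roll":0,"fingers":0}]'
```

```text
t: 7.38
ee_pos: [0.5335, -0.2268, 0.2281]
tcp_rot: [0.0, 0.795, 0.606, 0.0]
ft_force: [0.6, 1.0, -3.4]
opening: 0.0355
```

Lower the last few millimetres until contact shows.

```bash
python3 -m pendant '[{"dx":0,"dy":0,"dz":-3,"roll":0,"fingers":0},{"dx":0,"dy":0,"dz":-6,"roll":0,"fingers":0},{"dx":0,"dy":0,"dz":-8,"roll":0,"fingers":0},{"dx":0,"dy":0,"dz":-9,"roll":0,"fingers":0},{"dx":0,"dy":0,"dz":-9,"roll":0,"fingers":0}]'
```

```text
t: 8.0
ee_pos: [0.5334, -0.2265, 0.2186]
tcp_rot: [-0.0, 0.795, 0.606, -0.0]
ft_force: [0.5, -0.4, -3.3]
opening: 0.0355
```

```bash
python3 -m pendant '[{"dx":0,"dy":0,"dz":-1,"roll":0,"fingers":0},{"dx":0,"dy":0,"dz":-1,"roll":0,"fingers":0}]';  python3 -m pendant '[{"dx":0,"dy":0,"dz":-0.5,"roll":0,"fingers":0.2},{"dx":0,"dy":0,"dz":-0.5,"roll":0,"fingers":0.5},{"dx":0,"dy":0,"dz":0,"roll":0,"fingers":1},{"dx":0,"dy":0,"dz":0,"roll":0,"fingers":1},{"dx":0,"dy":0,"dz":0,"roll":0,"fingers":1},{"dx":0,"dy":0,"dz":0,"roll":0,"fingers":1}]'; python3 -m pendant '[{"dx":0,"dy":0,"dz":20,"roll":0,"fingers":1},{"dx":0,"dy":0,"dz":70,"roll":0,"fingers":1},{"dx":0,"dy":0,"dz":130,"roll":0,"fingers":1},{"dx":0,"dy":0,"dz":190,"roll":0,"fingers":1},{"dx":0,"dy":50,"dz":215,"roll":0,"fingers":1},{"dx":0,"dy":110,"dz":215,"roll":0,"fingers":1},{"dx":0,"dy":170,"dz":215,"roll":0,"fingers":1},{"dx":0,"dy":230,"dz":215,"roll":0,"fingers":1}]'
python3 - <<'E'
from h import *
np.set_printoptions(precision=3,suppress=True)
cs={n:arm.read_camera(n) for n in("scene","side")}
for n,c in cs.items():
    for th in ("lid","rotor","rotor_grip","mat"):
        for r in arm.pinpoint(n,th)[:5]: print(n,th,round(r["score"],2),np.round(r["centre"],1),atz(c,r["centre"],{"lid":.004,"rotor_grip":.122,"rotor":.032,"mat":0}[th]))
    for r in arm.outline_of(n,"lid")[:4]:
        k=max(cv2.findContours(r["mask"].astype(np.uint8),0,1)[0],key=cv2.contourArea)[:,0,:]
        print(n,"outl",cv2.fitEllipse(cv2.convexHull(np.array([atz(c,u,.022)[:2] for u in k],np.float32))))
a=cs["scene"]["color"][100:300,90:390,::-1];cv2.imwrite("pics/5.png",cv2.resize(a,None,fx=2.5,fy=2.5))
E
```

```text
t: 8.25
ee_pos: [0.5335, -0.2265, 0.2178]
tcp_rot: [0.0, 0.795, 0.606, 0.0]
ft_force: [-0.2, 0.9, -2.7]
opening: 0.0353
t: 9.0
ee_pos: [0.5335, -0.2265, 0.2177]
tcp_rot: [0.0, 0.795, 0.606, 0.0]
ft_force: [-0.7, 0.3, 0.0]
opening: 0.0834
t: 10.0
ee_pos: [0.5331, 0.0052, 0.433]
tcp_rot: [0.0, 0.795, 0.606, 0.0]
ft_force: [0.5, -0.3, -0.1]
opening: 0.0921
scene lid 0.84 [388.6 154.8] [0.525 0.493 0.004]
scene lid 0.83 [148.3 255.6] [ 0.537 -0.226  0.004]
scene rotor 0.63 [320.  179.7] [0.534 0.265 0.032]
scene rotor_grip 0.79 [323.9 160.6] [0.539 0.268 0.122]
scene outl ((0.5352848768234253, -0.22572050988674164), (0.1741485446691513, 0.18007372319698334), 88.33238220214844)
scene outl ((0.7894504070281982, 0.19714514911174774), (0.13016532361507416, 0.13188020884990692), 91.77631378173828)
side lid 0.97 [322.3 175.5] [ 0.523 -0.221  0.004]
side lid 0.94 [218.9 260.7] [0.783 0.204 0.004]
side lid 0.92 [292.5 366.7] [0.532 0.489 0.004]
side lid 0.33 [268.9 222.4] [0.668 0.032 0.004]
side rotor 0.94 [305.1 278.8] [0.531 0.253 0.032]
side rotor_grip 0.78 [308.2 257.1] [0.526 0.253 0.122]
side mat 0.9 [319.1 176.6] [ 0.534 -0.219  0.   ]
side outl ((0.5340426564216614, -0.22186625003814697), (0.17625640332698822, 0.18925099074840546), 10.642258644104004)
side outl ((0.5284528732299805, 0.49384453892707825), (0.13155260682106018, 0.13450922071933746), 2.389674425125122)
side outl ((0.7819982767105103, 0.209202378988266), (0.13135692477226257, 0.13493289053440094), 13.5344877243042)
```

View pics/5.png

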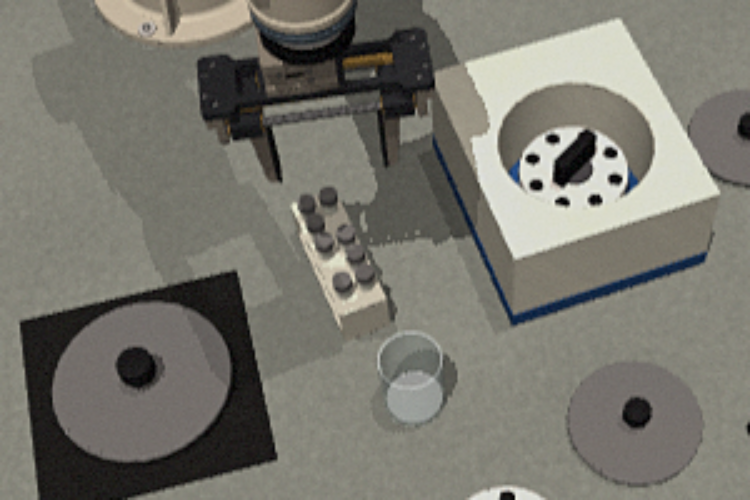

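The lid lies knob up in the middle of the mat, at crop (140,380). The rotor is visible in the bowl with its bar running diagonally near (575,157). I'll move the wrist camera above it.

```bash
python3 -m pendant '[{"dx":0,"dy":50,"dz":0,"roll":0,"fingers":1},{"dx":0,"dy":105,"dz":0,"roll":0,"fingers":1},{"dx":0,"dy":160,"dz":0,"roll":0,"fingers":1},{"dx":0,"dy":210,"dz":-10,"roll":0,"fingers":1},{"dx":0,"dy":245,"dz":-25,"roll":0,"fingers":1},{"dx":0,"dy":255,"dz":-33,"roll":0,"fingers":1},{"dx":0,"dy":255,"dz":-33,"roll":0,"fingers":1},{"dx":0,"dy":255,"dz":-33,"roll":0,"fingers":1}]'
python3 - <<'E'
from h import *
np.set_printoptions(precision=3,suppress=True)
cs={n:arm.read_camera(n) for n in("scene","side","wrist")}
c=cs["wrist"];im=c["color"][:,:,::-1].copy()
pp=[]
for r in arm.pinpoint("wrist","rotor_grip")+arm.pinpoint("wrist","rotor"): print(r["score"],r["centre"],wray(c,r["centre"],.122),wray(c,r["centre"],.032))
hsv=cv2.cvtColor(c["color"],cv2.COLOR_RGB2GRAY)
# rotor body outline at z=.084
for th in("rotor",):
  for r in arm.outline_of("wrist",th)[:2]:
    k=max(cv2.findContours(r["mask"].astype(np.uint8),0,1)[0],key=cv2.contourArea)[:,0,:]
    P=np.array([wray(c,u,.084)[:2] for u in k],np.float32);print(th,r["score"],r["box"],cv2.minEnclosingCircle(P))
    m=r["mask"]&(hsv<45)
    n,l,s,ce=cv2.connectedComponentsWithStats(m.astype(np.uint8))
    j=1+np.argmax(s[1:,4]);k=np.argwhere(l==j)[:,::-1]
    P=np.array([wray(c,u,.122)[:2] for u in k],np.float32);print("bar",s[j],P.mean(0),cv2.minAreaRect(P), cv2.fitLine(P,2,0,.01,.01).ravel())
    im[l==j]=im[l==j]//2+np.array([0,0,100],np.uint8)
cv2.imwrite("pics/6.png",im)
E
```

```text
t: 11.6
ee_pos: [0.5337, 0.2573, 0.4001]
tcp_rot: [0.0, 0.795, 0.606, 0.0]
ft_force: [-0.1, -0.4, -0.3]
opening: 0.0918
0.57 [280.3, 208.3] [0.531 0.259 0.122] [0.552 0.253 0.032]
0.62 [280.7, 187.9] [0.515 0.264 0.122] [0.53  0.26  0.032]
rotor 0.75 [220.6, 133.8, 342.8, 254.5] ((0.5310124158859253, 0.2610599994659424), 0.057827502489089966)
bar [254 176  59  66 890] [0.527 0.262] ((0.5289973616600037, 0.25975894927978516), (0.024479616433382034, 0.05945955216884613), 33.217857360839844) [ 0.465 -0.886  0.527  0.262]
```

View pics/6.png

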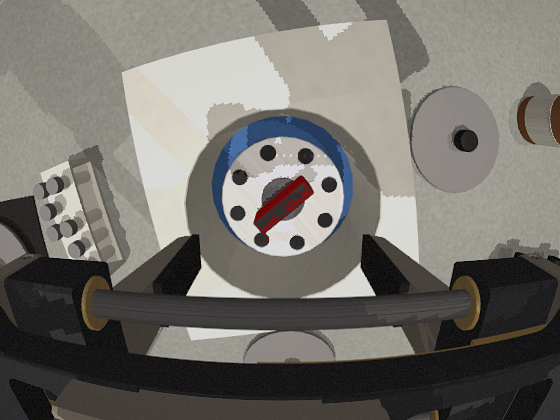

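The mask at (285,205) covers the bar's top and sides. I'll fit the bar's yaw by projecting a model box.

Run:
```python
from h import *
c=arm.read_camera("wrist");g=cv2.cvtColor(c["color"],cv2.COLOR_RGB2GRAY)
r=arm.outline_of("wrist","rotor")[0];m=(r["mask"]&(g<45)).astype(np.uint8)
n,l,s,_=cv2.connectedComponentsWithStats(m);m=(l==1+np.argmax(s[1:,4]))
V=np.array(c["view"]);K=np.array(c["mtx"])
def pj(P):
    q=P@V[:3,:3].T+V[:3,3];rr=np.hypot(q[:,0],q[:,1]);th=np.arctan2(rr,q[:,2])
    return K[:2,2]+K[0,0]*(th/rr)[:,None]*q[:,:2]
B=np.array([[x,y,z] for x in(-.028,.028) for y in(-.007,.007) for z in(.084,.122)])
best=[]
for cx in np.arange(.525,.538,.002):
  for cy in np.arange(.255,.267,.002):
    for a in range(100,145):
      t=np.radians(a);R=np.array([[np.cos(t),-np.sin(t),0],[np.sin(t),np.cos(t),0],[0,0,1]])
      h=cv2.convexHull(pj(B@R.T+[cx,cy,0]).astype(np.float32))
      q=np.zeros(g.shape,np.uint8);cv2.fillPoly(q,[np.round(h).astype(np.int32)],1)
      best.append(((q&m).sum()/((q|m)>0).sum(),cx,cy,a))
best.sort(reverse=True);print(np.round(best[:8],3));o=arm.get_obs();print(o["joint_pos"],o["ft_torque"])
```

```text
[[  0.554   0.531   0.261 118.   ]
 [  0.549   0.531   0.261 117.   ]
 [  0.545   0.531   0.261 114.   ]
 [  0.544   0.531   0.261 112.   ]
 [  0.543   0.531   0.261 119.   ]
 [  0.542   0.531   0.261 116.   ]
 [  0.537   0.531   0.263 115.   ]
 [  0.535   0.531   0.261 115.   ]]
[ 4.48217015e-01  3.07755456e-01  1.70956758e+00 -3.78425056e-05
  1.12402340e+00 -8.54363817e-01] [-0.00183687 -0.00076316 -0.00676638]
```

```bash
python3 -m pendant '[{"dx":-3,"dy":4,"dz":0,"roll":-10,"fingers":0.5},{"dx":-3,"dy":4,"dz":0,"roll":-20,"fingers":0.5},{"dx":-3,"dy":4,"dz":0,"roll":-30,"fingers":0.5},{"dx":-3,"dy":4,"dz":0,"roll":-40,"fingers":0.5},{"dx":-3,"dy":4,"dz":-20,"roll":-48,"fingers":0.5},{"dx":-3,"dy":4,"dz":-50,"roll":-48,"fingers":0.5},{"dx":-3,"dy":4,"dz":-60,"roll":-48,"fingers":0.5},{"dx":-3,"dy":4,"dz":-60,"roll":-48,"fingers":0.5}]'
python3 - <<'E'
from h import *
c=arm.read_camera("wrist");im=c["color"][100:340,160:400,::-1]
cv2.imwrite("pics/7.png",cv2.resize(im,None,fx=2.5,fy=2.5))
E
```

```text
t: 13.0
ee_pos: [0.5304, 0.2625, 0.3394]
tcp_rot: [0.0, 0.973, 0.231, -0.001]
ft_force: [-0.1, 0.0, -0.6]
opening: 0.0462
```

View pics/7.png

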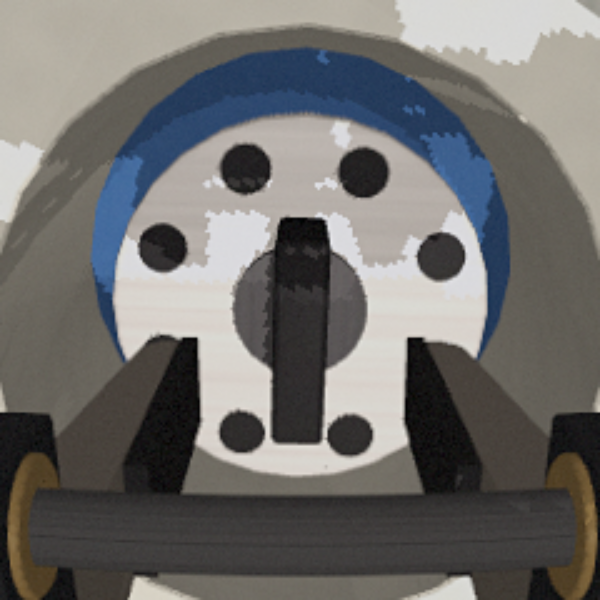

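The bar at crop (300,330) is square to the jaws and midway between the fingers. I'll descend and close loosely.

```bash
python3 -m pendant '[{"dx":0,"dy":-1,"dz":-25,"roll":0,"fingers":0.5},{"dx":0,"dy":-1,"dz":-48,"roll":0,"fingers":0.5},{"dx":0,"dy":-1,"dz":-58,"roll":0,"fingers":0.5},{"dx":0,"dy":-1,"dz":-61,"roll":0,"fingers":0.21},{"dx":0,"dy":-1,"dz":-61,"roll":0,"fingers":0.21},{"dx":0,"dy":-1,"dz":-61,"roll":0,"fingers":0.21},{"dx":0,"dy":-1,"dz":-61,"roll":0,"fingers":0.21}]'
cat > chk.py <<'E'
from h import *
import pickle,os
o=arm.get_obs();w=o["tcp_rot"];print("t",round(o["t"],2),"tq",np.round(o["ft_torque"],3),"roll",round(np.degrees(2*np.arctan2(w[2],w[1])),1))
c=arm.read_camera("scene");b=arm.outline_of("scene","rotor");p=arm.pinpoint("scene","rotor_grip")
print([np.round(x["box"],1) for x in b[:2]],[np.round(x["centre"],1) for x in p[:2]])
cv2.imwrite("pics/s_%05.2f.png"%o["t"],c["color"][:,:,::-1])
E
python3 chk.py
```

```text
t: 13.92
ee_pos: [0.5306, 0.2616, 0.2793]
tcp_rot: [-0.0, 0.973, 0.231, 0.0]
ft_force: [0.6, 1.1, 0.1]
opening: 0.0196
t 13.93 tq [-0.049  0.056 -0.032] roll 26.7
[array([294.8, 153.6, 340.5, 183.4]), array([264.5, 118.3, 375.5, 227.9])] [array([325.9, 157.4])]
```

```bash
python3 -m pendant '[{"dx":0,"dy":0,"dz":0,"roll":-3,"fingers":0.21},{"dx":0,"dy":0,"dz":0,"roll":-6,"fingers":0.21},{"dx":0,"dy":0,"dz":0,"roll":-9,"fingers":0.21},{"dx":0,"dy":0,"dz":0,"roll":-12,"fingers":0.21}]'; python3 chk.py;  python3 -m pendant '[{"dx":0,"dy":0,"dz":0,"roll":-3,"fingers":0.21},{"dx":0,"dy":0,"dz":0,"roll":-6,"fingers":0.21},{"dx":0,"dy":0,"dz":0,"roll":-9,"fingers":0.21},{"dx":0,"dy":0,"dz":0,"roll":-12,"fingers":0.21}]'; python3 chk.py
```

```text
t: 14.58
ee_pos: [0.5305, 0.2615, 0.2787]
tcp_rot: [0.0, 0.992, 0.127, 0.0]
ft_force: [0.1, -1.0, -0.3]
opening: 0.0192
t 14.57 tq [-0.105  0.074  0.014] roll 14.6
[array([298.9, 152.1, 340.2, 181.4])] [array([326.4, 157. ])]
t: 15.22
ee_pos: [0.5304, 0.2615, 0.2787]
tcp_rot: [0.0, 1.0, 0.023, -0.0]
ft_force: [1.1, 0.1, -0.3]
opening: 0.0193
t 15.22 tq [-0.13  -0.017  0.064] roll 2.6
[array([297.8, 150.2, 342.8, 182.4])] [array([326.8, 157.2])]
```

```bash
cat > ok.py <<'E'
from h import *
import sys
o=arm.get_obs();w=o["tcp_rot"];print("t",round(o["t"],2),"tq",np.round(o["ft_torque"],3),"roll",round(np.degrees(2*np.arctan2(w[2],w[1])),1))
arm.read_camera("scene");b=arm.outline_of("scene","rotor");p=arm.pinpoint("scene","rotor_grip")
print([np.round(x["box"],1) for x in b[:1]],[np.round(x["centre"],1) for x in p[:1]])
sys.exit(abs(o["ft_torque"][2])>.2)
E
python3 -m pendant '[{"dx":0,"dy":0,"dz":0,"roll":-3,"fingers":0.21},{"dx":0,"dy":0,"dz":0,"roll":-6,"fingers":0.21},{"dx":0,"dy":0,"dz":0,"roll":-9,"fingers":0.21}]' >/dev/null && python3 ok.py && python3 -m pendant '[{"dx":0,"dy":0,"dz":0,"roll":-3,"fingers":0.21},{"dx":0,"dy":0,"dz":0,"roll":-6,"fingers":0.21},{"dx":0,"dy":0,"dz":0,"roll":-9,"fingers":0.21}]' >/dev/null && python3 ok.py
```

```text
t 15.75 tq [-0.085  0.033  0.063] roll -6.3
[array([297.9, 149.7, 339.1, 182. ])] [array([327.8, 157.3])]False
```

```bash
sed -i 's/sys.exit(\(.*\))$/sys.exit(int(\1))/' ok.py
python3 -m pendant '[{"dx":0,"dy":0,"dz":0,"roll":-3,"fingers":0.21},{"dx":0,"dy":0,"dz":0,"roll":-6,"fingers":0.21},{"dx":0,"dy":0,"dz":0,"roll":-9,"fingers":0.21}]' >/dev/null && python3 ok.py && python3 -m pendant '[{"dx":0,"dy":0,"dz":0,"roll":-3,"fingers":0.21},{"dx":0,"dy":0,"dz":0,"roll":-6,"fingers":0.21},{"dx":0,"dy":0,"dz":0,"roll":-9,"fingers":0.21}]' >/dev/null && python3 ok.py && python3 -m pendant '[{"dx":0,"dy":0,"dz":0,"roll":-3,"fingers":0.21},{"dx":0,"dy":0,"dz":0,"roll":-6,"fingers":0.21},{"dx":0,"dy":0,"dz":0,"roll":-9,"fingers":0.21}]' >/dev/null && python3 ok.py
```

```text
t 16.27 tq [-0.117 -0.003  0.053] roll -15.3
[array([299.7, 150.6, 339.9, 182.3])] [array([323.9, 155. ])]
t 16.8 tq [0.058 0.198 0.035] roll -24.3
[array([296.9, 155.7, 341.1, 184.7])] [array([325.2, 159. ])]
t 17.32 tq [-0.093 -0.009  0.308] roll -33.3
[array([297.3, 156.4, 340. , 185.6])] [array([325. , 161.2])]
```

Between roll -15 and -24 the rotor outline fell about 4 px. Turn torque then jumped to 0.31 N m, still under the brake's slip limit, so it looks seated. I'll stop turning, back off, release, lift clear and verify.

```bash
python3 -m pendant '[{"dx":0,"dy":0,"dz":0,"roll":4,"fingers":0.25},{"dx":0,"dy":0,"dz":0,"roll":7,"fingers":0.35},{"dx":0,"dy":0,"dz":0,"roll":7,"fingers":0.5},{"dx":0,"dy":0,"dz":0,"roll":7,"fingers":0.5},{"dx":0,"dy":0,"dz":25,"roll":7,"fingers":0.5},{"dx":0,"dy":0,"dz":80,"roll":7,"fingers":0.5},{"dx":0,"dy":0,"dz":121,"roll":7,"fingers":0.5},{"dx":0,"dy":0,"dz":121,"roll":7,"fingers":0.5},{"dx":0,"dy":0,"dz":121,"roll":7,"fingers":0.5}]'
python3 - <<'E'
from h import *
np.set_printoptions(precision=3,suppress=True)
cs={n:arm.read_camera(n) for n in("scene","side","wrist")}
for n in cs: 
    f=wray if n=="wrist" else atz
    for th in("rotor","rotor_grip","lid_knob"):
        for r in arm.pinpoint(n,th)[:2]: print(n,th,round(r["score"],2),np.round(r["centre"],1),f(cs[n],r["centre"],{"rotor":.022,"rotor_grip":.112,"lid_knob":.058}[th]))
for n in("scene","side"): print(n,[np.round(r["box"],1) for r in arm.outline_of(n,"rotor")[:2]])
c=cs["wrist"];r=arm.outline_of("wrist","rotor")[0]
k=max(cv2.findContours(r["mask"].astype(np.uint8),0,1)[0],key=cv2.contourArea)[:,0,:]
for z in(.084,.074): print(z,cv2.minEnclosingCircle(np.array([wray(c,u,z)[:2] for u in k],np.float32)))
a=cv2.imread("pics/s_15.22.png")[100:230,250:390];b=cs["scene"]["color"][100:230,250:390,::-1]
cv2.imwrite("pics/8.png",cv2.resize(np.hstack([a,b]),None,fx=2.8,fy=2.8))
E
```

```text
t: 18.6
ee_pos: [0.5301, 0.2613, 0.399]
tcp_rot: [0.0, 0.974, -0.228, -0.0]
ft_force: [0.0, 0.3, -0.9]
opening: 0.046
scene rotor 0.71 [318.9 178.6] [0.523 0.268 0.022]
scene rotor_grip 0.81 [324.6 162.6] [0.539 0.271 0.112]
scene lid_knob 0.61 [389.5 146.6] [0.534 0.48  0.058]
scene lid_knob 0.57 [147.2 242.4] [ 0.532 -0.214  0.058]
side rotor 0.86 [304.8 285.6] [0.529 0.268 0.022]
side rotor_grip 0.76 [306.3 262.8] [0.529 0.264 0.112]
side lid_knob 0.89 [297.3 359.3] [0.521 0.497 0.058]
side lid_knob 0.66 [319.5 160.6] [ 0.537 -0.234  0.058]
wrist rotor 0.73 [282.6 192.2] [0.532 0.26  0.022]
wrist rotor_grip 0.69 [279. 209.] [0.53  0.264 0.112]
wrist lid_knob 0.9 [493.  147.1] [0.775 0.209 0.058]
wrist lid_knob 0.61 [188.6  13.5] [0.532 0.477 0.058]
scene [array([299.9, 150.5, 341.8, 182.5])]
side [array([283.1, 252. , 327.4, 282.3])]
0.084 ((0.5326074957847595, 0.2646043002605438), 0.056047454476356506)
0.074 ((0.5316889882087708, 0.2627218961715698), 0.057948265224695206)
```

View pics/8.png

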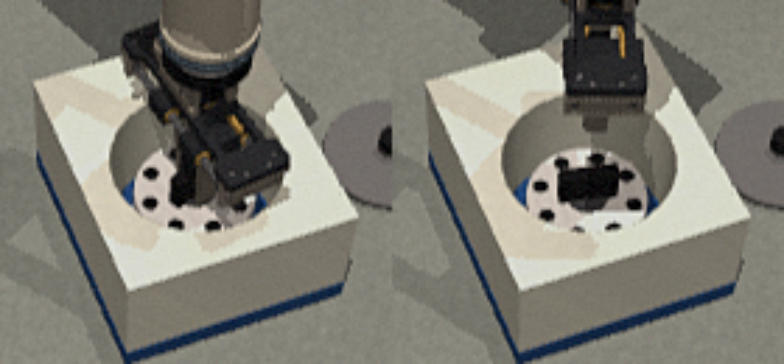

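The right half shows the bar standing free at (585,185), with the fingers well clear above. I'll triangulate the drop before handing in.

Run:
```python
from h import *
S=arm.read_camera("scene");D=arm.read_camera("side")
t=lambda a,b:tri([(S,a),(D,b)]).round(3)
print("grip before",t([323.9,160.6],[308.2,257.1]),"now",t([324.6,162.6],[306.3,262.8]))
print("rotor before",t([320,179.7],[305.1,278.8]),"now",t([318.9,178.6],[304.8,285.6]))
for i in range(2):
    if i: S=arm.read_camera("scene");D=arm.read_camera("side")
    p=lambda n,h:arm.pinpoint(n,h)[0]["centre"]
    print(t(p("scene","rotor_grip"),p("side","rotor_grip")))
# white rotor-disc lower edge column profile, scene & side, vs z hypotheses, circle r=.058 at (.531,.261)
im={ 'scene':S,'side':D}
a=np.linspace(0,2*np.pi,120)
for n,c in im.items():
    r=arm.outline_of(n,"rotor")[0]["mask"]
    for z in(.084,.074):
        q=np.zeros(r.shape,np.uint8)
        pts=np.array([proj(c,np.array([.531+.058*np.cos(x),.261+.058*np.sin(x),z])) for x in a])
        bar=[proj(c,np.array([.531,.261,z+.038]))]
        cv2.fillPoly(q,[np.round(pts).astype(np.int32)],1);print(n,z,"IoU",((q&r).sum()/((q|r)>0).sum()).round(3),"centroid",np.argwhere(r).mean(0)[::-1].round(1),"disc",pts.mean(0).round(1))
```

```text
grip before [0.533 0.264 0.127] now [0.534 0.269 0.113]
rotor before [0.534 0.261 0.038] now [0.527 0.268 0.024]
[0.533 0.266 0.121]
[0.531 0.27  0.119]
scene 0.084 IoU 0.772 centroid [319.1 168.4] disc [319.2 168.4]
scene 0.074 IoU 0.778 centroid [319.1 168.4] disc [319.  170.6]Traceback (most recent call last):
  File "<stdin>", line 14, in <module>
IndexError: list index out of range
```

The networks' heights are noisy. I'll take a sharper check: the disc's far edge against the earlier unoccluded picture, and the wrist disc radius over several pictures.

Run:
```python
from h import *
c=arm.read_camera("wrist");v=[]
for i in range(3):
    c=arm.read_camera("wrist")
    for r in arm.outline_of("wrist","rotor")[:1]:
        k=max(cv2.findContours(r["mask"].astype(np.uint8),0,1)[0],key=cv2.contourArea)[:,0,:]
        P=lambda z:np.array([wray(c,u,z)[:2] for u in k],np.float32)
        print([round(cv2.minEnclosingCircle(P(z))[1],4) for z in(.084,.074)],[np.round(cv2.fitEllipse(P(z))[1],4) for z in(.084,.074)])
for i in range(3):
    D=arm.read_camera("side");S=arm.read_camera("scene")
    print([np.round(x["centre"],1) for h in("rotor","rotor_grip") for n in("side","scene") for x in arm.pinpoint(n,h)[:1]])
old=cv2.resize(cv2.imread("pics/5.png"),(300,200),interpolation=cv2.INTER_AREA);new=S["color"][100:300,90:390,::-1]
# blue foot/bowl wall -> white disc: far edge rows at columns near disc sides
for nm,im in(("old",old),("new",new)):
    g=cv2.cvtColor(np.ascontiguousarray(im),cv2.COLOR_BGR2GRAY).astype(int)
    print(nm,[(x,int(44+np.argmax(np.diff(g[44:66,x])))) for x in range(208,252,4)])
cv2.imwrite("pics/9.png",cv2.resize(np.hstack([old[20:100,190:270],new[20:100,190:270]]),None,fx=5,fy=5,interpolation=cv2.INTER_NEAREST))
```

```text
[0.0563, 0.0582] [array([0.1096, 0.1108]), array([0.1133, 0.1146])]
[0.056, 0.0579] [array([0.1088, 0.1097]), array([0.1125, 0.1134])]
[0.0558, 0.0577] [array([0.1088, 0.1097]), array([0.1125, 0.1134])]
[array([304.9, 282.3]), array([320.5, 178.7]), array([306. , 257.6]), array([323.5, 161.2])]
[array([303.6, 279.3]), array([316.8, 179.3]), array([306. , 261.5]), array([322.1, 160.7])]
[array([307. , 281.1]), array([318.3, 179.5]), array([304.6, 258.7]), array([324.4, 161.5])]
old [(208, 62), (212, 64), (216, 53), (220, 56), (224, 50), (228, 50), (232, 50), (236, 62), (240, 53), (244, 62), (248, 59)]
new [(208, 64), (212, 58), (216, 55), (220, 53), (224, 52), (228, 52), (232, 52), (236, 54), (240, 55), (244, 64), (248, 61)]
```

View pics/9.png

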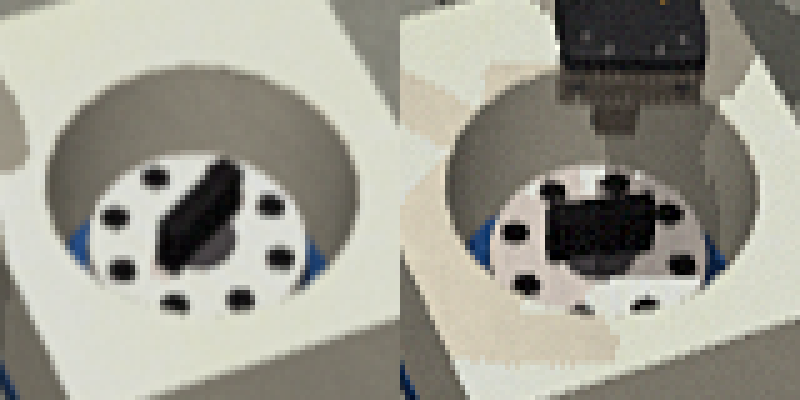

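The disc's far edge is 2 px lower everywhere (row 50 to 52, 59 to 61), against 2.2 px expected for a 10 mm drop. The wrist radius also fits the seated height, so I'm handing in.

```bash
python3 -c "
from rig import arm
print(arm.hand_in(), arm.get_obs()['t'])"
```

```text
the job is handed in; nothing more can be done
the job is handed in; nothing more can be done
```

The lid is on the mat and the rotor appears fully home over the key. I handed the job in just after 18.6 s on the robot's clock. The hand-in reports no verdict, so this rests on my own checks.

**Lid:** I lifted it by the knob and set it down knob up. The outline measurements put its centre within about 5 mm of the mat's centre.

**Rotor:** I turned it clockwise with the fingers loose round the grip bar, about 60° of tool turn in all. I stopped when the turn torque rose to 0.31 N m, below the brake's 0.5 N m, then backed off, opened the fingers and lifted clear.

**Checks that agreed on the 10 mm drop:**
- The rotor's far edge sat 2 px lower in the scene picture, where 2.2 px was expected.
- The wrist camera gave the rotor its true radius of 58 mm only at the seated height.

**Checks that were noisy:** The networks' triangulated grip heights after the drop were 113, 121 and 119 mm, against 112 mm expected. The scene outline fit could not tell the two heights apart (overlap 0.77 against 0.78), and the same check from the side camera found no rotor outline.

**Not measured:** I did not measure the shaft angle or re-measure the rack and beaker. The last pictures viewed showed nothing out of place.

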